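Lock the brush rest onto the sloping board

TASK

Pick up the aluminium brush rest by its wooden grip, feel for the headed stud on the sloping work board (not the plain peg beside it) and slip the keyhole over it, press it gently against the stud's sprung disc and slide it down the slope until it is fully home and locked behind the head. Leave it hanging straight and let go; never push with more than about 25 N, do not lean on the board with the gripper itself, and leave the other things as they are.

Things in the scene. Friction and masses are not known exactly. Their poses are not given: they have to be found in the camera images.
- rest: Brush rest, loose, 0.2 to 0.35 kg: flat aluminium plate 5 mm thick, 84 mm wide, lying on the table grip upward. Origin on its underside, beneath the grip's middle; x runs towards the keyhole end (plate from x -72 to +82 mm), z out of the upper face. Five posts 12 mm high stand across the other end at x = -67 mm.
- rest_grip (a point): Middle of the rest's wooden grip, 30 mm above the underside: an upright rib across the plate at x = 0, 14 mm thick along the rest's x, 60 mm long along its y, top 51 mm above the underside. Pinch it across the 14 mm.
- rest_hole (a point): Centre of the keyhole's entry hole, on the rest's underside, 40 mm from the origin in the rest's +x. Eight-sided, 19 mm across; from it a slot 10 mm wide runs on in +x, ending at x = +65.5 mm.
- rest_slot_end (a point): Point on the rest's underside at x = +62 mm: the stud's axis passes here when the neck bears on the slot's end (fully home), 22 mm from the entry hole's centre.
- stud: Flat dark slotted mounting strip, 84 x 16 mm, let into the board's sloping face with its length up the slope, at the left or right of two places 100 mm apart. Origin: the strip's middle, at the face; frame upright (z vertical), turned like the board. The headed stud is clamped in it, square to the face, within 14 mm up or down the slope of this origin: where exactly differs each time.
- mount_top (a point): Point 30 mm above the strip's middle along the face's normal. The steel stud, above the face: neck 7 mm across up to 6.5 mm; head 16 mm across from 6.5 to 11.5 mm, top edge chamfered 1 mm. In the rules, neck_c0 is the middle of the neck: on the stud's axis, 3.5 mm above the face.
- strip_end (a point): Upper end of the strip, 42 mm up the slope from its middle. A dark sprung disc, 36 mm across, lies round the stud's neck and moves with it: top 4 mm above the face, 2.5 mm below the head. It yields along the normal from 3 N and is flush with the face at 8 N. The 5 mm plate passes under the head only while it is pressed in 2.5 to 4 mm (6 to 8 N); then it clamps the plate to the head.
- peg: Plain steel peg without a head, 8 mm across and 11.5 mm tall, in a thin dark collar, in the other place on the board. Not to be used.
- board: Wooden work board on legs, fixed: face 260 mm wide, 280 mm up the slope, 20 degrees from level, rising away from the robot. Origin on the table below the stand's middle; x horizontal, uphill. Lower edge of the face at x = -120, z = 25 mm; stud and peg 160 mm up the slope, at y = +50 and -50 mm. Normal (-0.342, 0, 0.940) in this frame.
- jar: Bystander: lidded jar, 60 mm across, 75 mm tall.
- brush: Bystander: paint brush lying on the table.
- mug: Bystander: white mug, 80 mm across, 90 mm tall.
- sanding_block: Bystander: cork block 70 x 40 x 28 mm.
- spatula: Bystander: spatula lying on the table.
- can: Bystander: tin can, 70 mm across, 110 mm tall.
- mallet: Bystander: hammer lying on the table.

How it is judged:
On the way, in this order (a step that is already met when the one before it is completed fails the run):
1. the stud's head has gone through the entry hole and the plate bears on the sprung disc (x of neck_c0 in the frame of rest between 0.0365 and 0.0435 m and y of neck_c0 in the frame of rest between -0.0035 and 0.0035 m and z of neck_c0 in the frame of rest above -0.0015 m and contact force between rest and stud above 1 N), for 0.1 s.
2. the plate has slid down fully home behind the head (x of neck_c0 in the frame of rest above 0.0605 m and y of neck_c0 in the frame of rest between -0.003 and 0.003 m and z of neck_c0 in the frame of rest between 0 and 0.0055 m), for 0.2 s.
At the end, for the whole second after the job is handed in: The rest is on the headed stud, its neck within 1.5 mm of the end of the slot, the plate within 3.5 mm of the board's face and lying along the slope (within 5 degrees), hanging straight within 8 degrees, released and at rest (all of step 2 and angle between the y axis of rest and the y axis of board, either way round below 0.14 rad and angle between rest's own z axis and vertical between 0.26 and 0.44 rad and linear speed of rest below 0.01 m/s and angular speed of rest below 0.1 rad/s and contact force between the fingers and rest below 0.1 N); the robot touches nothing.
It fails at once if the rest is forced against stud or board (more than 30 N) (contact force between rest and stud above 30 N or contact force between rest and board above 30 N).
It fails at once if the robot leans on the board, stud or peg (more than 10 N) (contact force between any of the arm, the fingers and board above 10 N or contact force between any of the arm, the fingers and stud above 10 N or contact force between any of the arm, the fingers and peg above 10 N).
It fails at once if a bystander is shifted more than 20 mm (distance of any of jar, brush, mug, sanding_block, spatula, can, mallet from where it was at the start of the episode above 0.02 m).
It also fails if it takes over 72 s, if anything falls off the work surface, if the arm or the gripper's body presses on something with over 40 N, if the wrist force passes 120 N, or if a joint passes its speed limit or range.

ROBOT

A 6-joint arm with a two-finger parallel gripper is mounted at the origin on the work surface. World frame = base frame: x ahead of the robot, y to its left, z up, the work surface at z = 0. Lengths are in m, angles in rad, forces in N, time in s.
With the tool pointing down it reaches from about 0.325 to 1 m from the base axis. Payload 5.1 kg.
Tool frame: the origin (TCP) lies between the finger pads; the fingertips stand 25 mm ahead of it and the grasp point (between the pads) lies 6 mm ahead of it; z points along the fingers, y is the line along which they close (so a half turn about z gives the same grasp; the last joint's range is limited). The gripper opens to 85 mm and grips with 20 to 120 N. Pads are 22 mm wide; open, the fingers measure 114 mm over their backs; the gripper's body (76 mm by 85 mm) begins 54 mm behind the grasp point. The pads swing forward as they close: fully open they stand 13 mm farther back than shut.
Start: joints at [1.124, 0.124, 1.65, -0, 1.367, -0.083], TCP at [0.231, 0.607, 0.256] pointing down, gripper open.
Joint ranges: [-2.61, 2.61], [-1.02, 2.33], [0.03, 2.71], [-1.35, 4.49], [0.32, 2.68], [-2.91, 2.91]. Speed limits (rad/s): [2.57, 2.57, 3.14, 3.14, 3.14, 3.14].

INTERFACE

Orientations are given as [roll, pitch, yaw] about the fixed x, y, z axes, in that order (R = Rz(yaw) Ry(pitch) Rx(roll)).
In Python, from station import manip, vision, workorder gives the robot as it stands.
- The arm moves only by the shell command python3 -m jog 'ROWS' [FORCE]. ROWS is JSON, a list of rows, each an object of numbers: "claw": the finger opening in mm, from 0 to 85.4; "tx", "ty", "tz": the shift along the tool's x, y, z in mm; "ax", "ay", "az": the turn, a rotation vector about the tool's x, y, z in rad. In form: [{"claw": .., "tx": .., "ty": .., "tz": .., "ax": .., "ay": .., "az": ..}, ...]. A call has 1 to 10 rows; each row is the pose to reach, as a shift and turn from the pose commanded when the call began, along the tool's axes at that moment; what a row does not reach only later rows make up. A row lasts 1/8 s, in which the tool goes at most 62.5 mm and 10.7 degrees, less where a joint would pass 70% of its speed; a pose out of reach is approached as far as the arm can. A call with a gripper value outside its range is refused whole. The fingers move at their own pace and stop on an object; FORCE is the grip in N (left out, the last holds). Time passes only in rows, so rows that repeat a pose let the fingers close. It gives the time, the measured TCP pose, the force, the opening and the grip force at its end, in the units of the state.
- manip.state(): the state, without advancing time (a new reading comes with each control period).
- vision.camera(name): name is "side" or "top"; returns a dict with "img" (384x512x3 uint8, red, green, blue), "z_map" (384x512 float32, m along the optical axis (not along the pixel's ray), 0 where there is no reading), "mtx" (3x3 intrinsics, pixels), "dist" ([k1, k2, p1, p2, k3] as OpenCV has them; the pictures are not rectified), "xyz" and "rotation" of the camera in the world. Camera axes: x right, y down, z forward; pixel columns grow to the right and rows downward; lengths in m; the calibration is good to about 2 mm. A picture is of the moment at which its call begins.
- workorder.hand_in(): hands the job in; it is judged then, once.
The state is a dict: "t": time; "joint_positions": joint angles; "qd": joint speeds; "joint_torque": joint torques, N m; "position": TCP position; "ee_rot": TCP orientation; "ft_force": force on the tool from outside, world axes, zero at the start; "moment": the same for the moment, N m; "grip_width": opening from 0.0 (shut) to 1.0 (fully open); "grasp_force": force on a finger pad.
Only numpy, scipy, OpenCV 4.12 (cv2) and the standard library are available. Lean on these libraries where they do the work, as an engineer would, in place of code of your own. Each camera call takes 0.05 s, during which the arm holds its last target. There are 200 camera calls.

## Working session

There is one attempt and no reset: what is moved stays moved. The work goes in short steps, Python scripts to look and compute and a shell command to move; the robot and the scene stay as the last step left them, time stands still between calls to the robot, and variables do not carry over. Pictures are saved under pics/ and viewed, at most 10 in all, crops included, and the job is handed in when it is done.

```bash
ls; mkdir -p pics; python3 - <<'E'
from station import manip, vision, workorder
import cv2,numpy as np,pickle
print(manip.state())
for n in("top","side"):
    c=vision.camera(n); pickle.dump(c,open(n+".pkl","wb"))
    cv2.imwrite(f"pics/{n}0.png",c["img"][...,::-1]); print(n,c["mtx"],c["dist"],c["xyz"],c["rotation"],(c["z_map"]>0).mean())
E
```

```text
pics
{'t': 0.0, 'joint_positions': array([ 1.12441164e+00,  1.24545897e-01,  1.65166852e+00,  5.99936640e-06,
        1.36748274e+00, -8.25887354e-02]), 'qd': array([-0.00220964,  0.00092521,  0.00019888, -0.00179975, -0.00160272,
       -0.00046693]), 'joint_torque': array([-3.37199517e-04, -4.23611426e+01, -3.65452838e+01, -1.20834261e-04,
        6.90071218e-03,  2.28457850e-05]), 'position': array([0.23106607, 0.60695347, 0.25502979]), 'ee_rot': array([-3.13949581e+00, -1.79463842e-04,  2.77779530e+00]), 'ft_force': array([-0.5285312 ,  1.15226225,  0.08710996]), 'moment': array([ 0.02910032, -0.05787747, -0.02820032]), 'grasp_force': 0.0, 'grip_width': 0.997000318768687}
top [[422.22545574   0.         259.5546296 ]
 [  0.         422.22545574 192.32646093]
 [  0.           0.           1.        ]] [-0.03228335  0.          0.          0.          0.        ] [0.39825071 0.01544549 1.27088185] [-3.04780527 -0.01867986 -1.55395424] 0.9960174560546875
side [[403.48791148   0.         253.42334379]
 [  0.         403.48791148 190.19107218]
 [  0.           0.           1.        ]] [-0.14756725  0.          0.          0.          0.        ] [0.20677649 0.96526956 1.02884448] [-2.3220849   0.01312451 -2.84629895] 0.9959004720052084
```

View pics/top0.png

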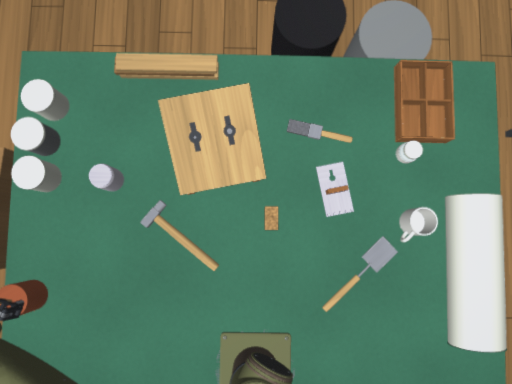

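View pics/side0.png

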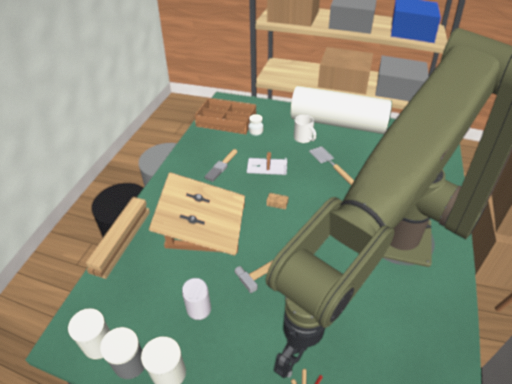

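```bash
cat > h.py <<'E'
import numpy as np, cv2
from scipy.spatial.transform import Rotation as R
from station import manip, vision
def rot(v): return R.from_euler("xyz",v).as_matrix()
def ray(c,uv):
    p=cv2.undistortPoints(np.array(uv,float).reshape(-1,1,2),c["mtx"],c["dist"]).reshape(-1,2)
    d=np.c_[p,np.ones(len(p))]@rot(c["rotation"]).T
    return np.array(c["xyz"]),d
def onplane(c,uv,n,k):   # points with n.p=k
    o,d=ray(c,uv); n=np.array(n,float)
    return o+d*((k-o@n)/(d@n))[:,None]
def cloud(c):            # HxWx3 world points from depth
    h,w=c["z_map"].shape; u,v=np.meshgrid(np.arange(w),np.arange(h))
    o,d=ray(c,np.c_[u.ravel(),v.ravel()])
    return (o+d*c["z_map"].reshape(-1,1)).reshape(h,w,3)
def project(c,P):
    M=rot(c["rotation"]).T
    return cv2.projectPoints(np.array(P,float).reshape(-1,3),cv2.Rodrigues(M)[0],-M@np.array(c["xyz"]),c["mtx"],c["dist"])[0].reshape(-1,2)
E
python3 - <<'E'
from h import *; import pickle
c=pickle.load(open("top.pkl","rb")); s=pickle.load(open("side.pkl","rb"))
a=c["img"][75:225,150:290]; b=c["img"][150:225,305:365]; d=s["img"][170:250,150:250]
f=lambda i,k:cv2.resize(i,None,fx=k,fy=k,interpolation=cv2.INTER_CUBIC)
a=f(a,4)[...,::-1]; b=f(b,4)[...,::-1]
im=np.zeros((600,800,3),np.uint8); im[:,:560]=a; im[:300,560:]=b; im[300:492,560:]=f(d,2.4)[...,::-1]
cv2.imwrite("pics/z0.png",im)
# board plane fit
P=cloud(c); hsv=cv2.cvtColor(c["img"],cv2.COLOR_RGB2HSV)
m=np.zeros(hsv.shape[:2],bool); m[80:200,155:270]=1
m&=(hsv[...,0]>10)&(hsv[...,0]<25)&(hsv[...,2]>120)
q=P[m]; q=q[q[:,2]>0.02]
for _ in range(3):
    A=np.c_[q[:,:2],np.ones(len(q))]; k=np.linalg.lstsq(A,q[:,2],rcond=None)[0]; q=q[abs(A@k-q[:,2])<.004]
n=np.array([-k[0],-k[1],1]); n/=np.linalg.norm(n); print("n",n,"k",n@q.mean(0),"tilt",np.degrees(np.arccos(n[2])),"yaw",np.arctan2(-n[1],-n[0]),len(q))
# face outline
mm=(m*255).astype(np.uint8); cs=max(cv2.findContours(mm,0,2)[0],key=cv2.contourArea); 
w=onplane(c,cs.reshape(-1,2),n,n@q.mean(0))
print("table z",np.median(P[250:300,90:130,2]))
# plate
m=(hsv[...,1]<60)&(hsv[...,2]>150); z=np.zeros_like(m); z[155:220,310:360]=1; m&=z
cs=max(cv2.findContours(m.astype(np.uint8),0,2)[0],key=cv2.contourArea)
w=onplane(c,cs.reshape(-1,2),[0,0,1],.005)
print("plate rect mm",cv2.minAreaRect((w[:,:2]*1000).astype(np.float32)))
m=(hsv[...,0]<15)&(hsv[...,1]>100)&z
w=onplane(c,np.argwhere(m)[:,::-1],[0,0,1],.051)
print("grip",len(w),cv2.minAreaRect((w[:,:2]*1000).astype(np.float32)),np.median(P[m][:,2]))
E
```

```text
n [-0.22356665 -0.01739097  0.97453348] k -0.07485528628936293 tilt 12.958311615189906 yaw 0.07763241163917632 896
table z 0.00019191879518198895
plate rect mm ((532.9935913085938, -232.7863006591797), (156.28396606445312, 86.3415298461914), 12.160616874694824)
grip 86 ((526.5435180664062, -230.28646850585938), (11.467957496643066, 63.5899772644043), 12.35055160522461) 0.05183701221984616
```

View pics/z0.png

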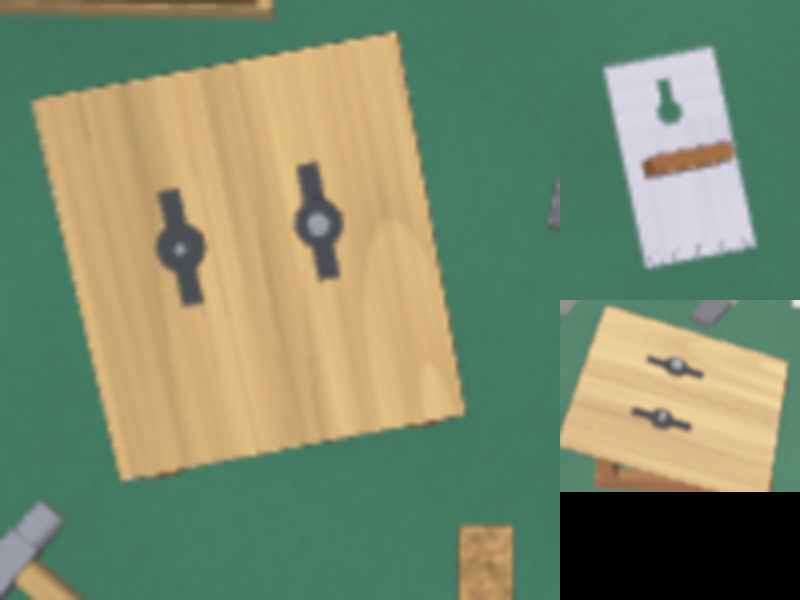

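The right-hand fitting, at about (229.5, 131) in the top view, has the larger bright head, so it is the stud. The left one, at (195, 137), is the plain peg. The rest's keyhole end points away from the robot, up in the image.

```bash
cat > board.py <<'E'
from h import *
import pickle
c=pickle.load(open("top.pkl","rb")); s=pickle.load(open("side.pkl","rb"))
hi=.025+.28*np.sin(np.radians(20))
hsv=cv2.cvtColor(c["img"],cv2.COLOR_RGB2HSV)
k=lambda x,y:(150+(x+.5)/4-.5,75+(y+.5)/4-.5)
UL,UR=onplane(c,[k(33,101),k(397,33)],[0,0,1],hi); LR,LL=onplane(c,[k(464,413),k(122,480)],[0,0,1],.025)
up=(UL+UR-LL-LR); lf=(UL+LL-UR-LR)
yaw=np.arctan2(up[1],up[0]); yaw2=np.arctan2(-lf[0],lf[1])
yb=(yaw+yaw2)/2
Xh=np.array([np.cos(yb),np.sin(yb),0]); Y=np.array([-np.sin(yb),np.cos(yb),0])
t=np.radians(20); U=np.cos(t)*Xh+np.sin(t)*np.array([0,0,1]); N=np.cross(U,Y)
ctr=(UL+UR+LL+LR)/4
if __name__=="__main__":
    print("yaw",yaw,yaw2,"width",np.linalg.norm(UL-UR),np.linalg.norm(LL-LR),"len",np.linalg.norm(up)/2,"ctr",ctr)
    print("N",N)
    P=cloud(c); pts=P[90:190,175:255].reshape(-1,3); e=(pts-ctr)@N; e=e[abs(e)<.02]; print("depth vs plane",np.median(e),e.std())
    for nm,cam in(("top",c),("side",s)):
        # predicted centre px of stud site, then bright blob near
        site=ctr+.02*U-.05*Y+.0115*N
        u,v=project(cam,site)[0]; 
        hs=cv2.cvtColor(cam["img"],cv2.COLOR_RGB2HSV).astype(int)
        yy,xx=np.mgrid[:384,:512]; near=np.hypot(xx-u,yy-v)<22
        m=near&(hs[...,1]<70)&(hs[...,2]>105); print(nm,(u,v),m.sum())
        g=np.where(m,hs[...,2]-90.,0); uv=((g*xx).sum()/g.sum(),(g*yy).sum()/g.sum())
        p=onplane(cam,[uv],N,ctr@N+.0115)[0]; r=p-ctr
        print(uv,p,"u,y from site",(r@U-.02)*1000,(r@Y+.05)*1000)
        dm=near&(hs[...,2]<90); n_,lab,st,ce=cv2.connectedComponentsWithStats(dm.astype(np.uint8)); print("dark",st[1:],ce[1:])
E
python3 board.py
```

```text
yaw 0.21042554861453092 0.21288286149484945 width 0.25872868781806246 0.25785812208957704 len 0.2786184468429386 ctr [0.65993424 0.13013647 0.07288282]
N [-0.33438788 -0.07185073  0.93969262]
depth vs plane 0.0007173935303101536 0.003288289957552298
top (np.float64(229.29496273312174), np.float64(130.4333789575449)) 56
(np.float64(229.08621390809273), np.float64(130.73241154941033)) [0.68414692 0.08496111 0.09028271] u,y from site -0.7221266521376634 0.7462052216402892
dark [[225 117  10  27 111]] [[229.35135135 129.98198198]]
side (np.float64(197.562692421107), np.float64(195.32512428886574)) 151
(np.float64(200.6857851923342), np.float64(188.76037501723425)) [0.68804844 0.04954838 0.08896333] u,y from site -4.5797358382147335 -34.695904562802205
dark [[194 196   1   1   1]
 [201 199   2   1   2]] [[194.  196. ]
 [201.5 199. ]]
```

```bash
cat >> h.py <<'E'
def delta(p,Rm):
    """shift (mm) and turn (rad) in the present tool axes to reach world pose p, Rm"""
    s=manip.state(); T=rot(s["ee_rot"])
    print("d mm",np.round(T.T@(np.array(p)-s["position"])*1000,1),"turn",np.round(R.from_matrix(T.T@Rm).as_rotvec(),4),"t",round(s["t"],2),"pos",s["position"].round(4),"F",s["ft_force"].round(1),"w",round(s["grip_width"],3),"g",s["grasp_force"])
E
python3 -c "
from h import *
delta([.5275,-.232,.15],rot([np.pi,0,1.783]))"
```

```text
d mm [-575.6 -678.4  106.4] turn [-1.800e-03  8.000e-04  9.948e-01] t 0.1 pos [0.2311 0.607  0.2552] F [-0.5  0.   1.1] w 1.001 g 0.0
```

```bash
python3 -m jog '[{"claw":50,"tx":-576,"ty":-678,"tz":-10,"az":0.995},{"claw":50,"tx":-576,"ty":-678,"tz":-10,"az":0.995},{"claw":50,"tx":-576,"ty":-678,"tz":-10,"az":0.995},{"claw":50,"tx":-576,"ty":-678,"tz":-10,"az":0.995},{"claw":50,"tx":-576,"ty":-678,"tz":-10,"az":0.995},{"claw":50,"tx":-576,"ty":-678,"tz":-10,"az":0.995},{"claw":50,"tx":-576,"ty":-678,"tz":-10,"az":0.995},{"claw":50,"tx":-576,"ty":-678,"tz":-10,"az":0.995},{"claw":50,"tx":-576,"ty":-678,"tz":-10,"az":0.995},{"claw":50,"tx":-576,"ty":-678,"tz":-10,"az":0.995}]' 40
python3 -c "
from h import *
delta([.5275,-.232,.15],rot([np.pi,0,1.783]))"
```

```text
d mm [-575.6 -678.4  106.4] turn [-1.800e-03  8.000e-04  9.948e-01] t 0.1 pos [0.2311 0.607  0.2552] F [-0.5  0.   1.1] w 1.001 g 0.0invalid input
```

```bash
python3 -m jog '[{"claw":50,"tx":-30,"ty":-35,"tz":0,"ax":0,"ay":0,"az":0.1}]' 40; ls; python3 -m jog --help
```

```text
t: 0.22
position: [0.2463, 0.5647, 0.2553]
ee_rot: [-3.14, -0.0, 2.678]
ft_force: [0.6, 0.3, 0.8]
grip_width: 0.815
grasp_force: 0.0
board.py
h.py
pics
side.pkl
top.pklinvalid input: not JSON, or not a number
```

```bash
python3 -c "
from h import *
delta([.5275,-.232,.15],rot([np.pi,0,1.783]))"
```

```text
d mm [-607.9 -586.6  105.8] turn [-1.200e-03  3.000e-04  8.948e-01] t 0.23 pos [0.2463 0.5647 0.2553] F [0.6 0.3 0.8] w 0.815 g 0.0
```

```bash
python3 -m jog '[{"claw":50,"tx":-608,"ty":-587,"tz":0,"ax":0,"ay":0,"az":0.895},{"claw":50,"tx":-608,"ty":-587,"tz":0,"ax":0,"ay":0,"az":0.895},{"claw":50,"tx":-608,"ty":-587,"tz":0,"ax":0,"ay":0,"az":0.895},{"claw":50,"tx":-608,"ty":-587,"tz":0,"ax":0,"ay":0,"az":0.895},{"claw":50,"tx":-608,"ty":-587,"tz":0,"ax":0,"ay":0,"az":0.895},{"claw":50,"tx":-608,"ty":-587,"tz":0,"ax":0,"ay":0,"az":0.895},{"claw":50,"tx":-608,"ty":-587,"tz":0,"ax":0,"ay":0,"az":0.895},{"claw":50,"tx":-608,"ty":-587,"tz":0,"ax":0,"ay":0,"az":0.895},{"claw":50,"tx":-608,"ty":-587,"tz":0,"ax":0,"ay":0,"az":0.895},{"claw":50,"tx":-608,"ty":-587,"tz":0,"ax":0,"ay":0,"az":0.895}]' 40
python3 -c "
from h import *
delta([.5275,-.232,.12],rot([np.pi,0,1.783]))"
```

```text
t: 1.48
position: [0.4549, -0.0274, 0.2562]
ee_rot: [3.141, -0.0, 1.782]
ft_force: [1.2, 1.0, -0.2]
grip_width: 0.584
grasp_force: 0.0
d mm [-215.3   28.   136.1] turn [ 0.0004 -0.0001 -0.0006] t 1.48 pos [ 0.4549 -0.0274  0.2562] F [ 1.2  1.  -0.2] w 0.584 g 0.0
```

```bash
python3 -m jog '[{"claw":50,"tx":-215,"ty":28,"tz":0,"ax":0,"ay":0,"az":0},{"claw":50,"tx":-215,"ty":28,"tz":0,"ax":0,"ay":0,"az":0},{"claw":50,"tx":-215,"ty":28,"tz":0,"ax":0,"ay":0,"az":0},{"claw":50,"tx":-215,"ty":28,"tz":20,"ax":0,"ay":0,"az":0},{"claw":50,"tx":-215,"ty":28,"tz":80,"ax":0,"ay":0,"az":0},{"claw":50,"tx":-215,"ty":28,"tz":130,"ax":0,"ay":0,"az":0},{"claw":50,"tx":-215,"ty":28,"tz":136,"ax":0,"ay":0,"az":0},{"claw":50,"tx":-215,"ty":28,"tz":136,"ax":0,"ay":0,"az":0}]' 40
python3 - <<'E'
from h import *
delta([.5275,-.232,.038],rot([np.pi,0,1.783]))
f=lambda i,k:cv2.resize(i,None,fx=k,fy=k,interpolation=cv2.INTER_CUBIC)[...,::-1]
c=vision.camera("top"); s=vision.camera("side")
u,v=map(int,project(c,[.5275,-.232,.04])[0]); a,b=map(int,project(s,[.5275,-.232,.04])[0]); print(u,v,a,b)
cv2.imwrite("pics/g1.png",np.hstack([f(c["img"][v-40:v+40,u-40:u+40],5),f(s["img"][b-40:b+40,a-40:a+40],5)]))
E
```

```text
t: 2.48
position: [0.5279, -0.2298, 0.1212]
ee_rot: [3.141, 0.001, 1.783]
ft_force: [1.2, -0.7, -0.3]
grip_width: 0.585
grasp_force: 0.0
d mm [-2.  -0.9 83.2] turn [0.0006 0.0005 0.    ] t 2.48 pos [ 0.5279 -0.2298  0.1212] F [ 1.2 -0.7 -0.3] w 0.585 g 0.0
336 189 267 158
```

View pics/g1.png

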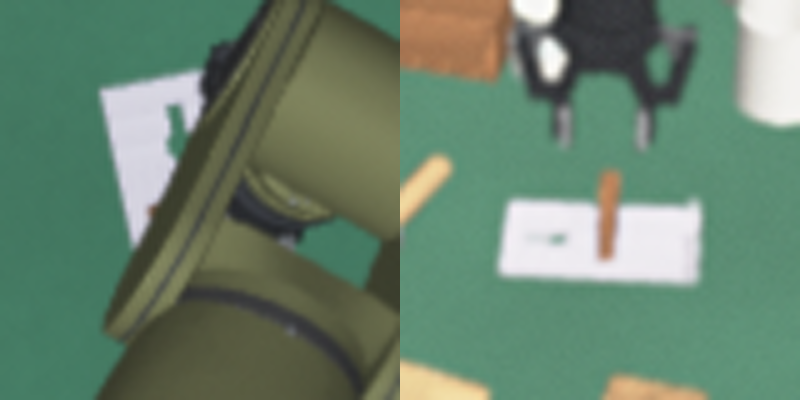

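The side view shows the open fingers at (565, 130) and (645, 130), straddling the wooden grip at (607, 215), so I can descend.

```bash
python3 -m jog '[{"claw":50,"tx":-2,"ty":-1,"tz":40,"ax":0,"ay":0,"az":0},{"claw":50,"tx":-2,"ty":-1,"tz":75,"ax":0,"ay":0,"az":0},{"claw":50,"tx":-2,"ty":-1,"tz":83,"ax":0,"ay":0,"az":0},{"claw":0,"tx":-2,"ty":-1,"tz":83,"ax":0,"ay":0,"az":0},{"claw":0,"tx":-2,"ty":-1,"tz":83,"ax":0,"ay":0,"az":0},{"claw":0,"tx":-2,"ty":-1,"tz":83,"ax":0,"ay":0,"az":0},{"claw":0,"tx":-2,"ty":-1,"tz":83,"ax":0,"ay":0,"az":0},{"claw":0,"tx":-2,"ty":-1,"tz":83,"ax":0,"ay":0,"az":0},{"claw":0,"tx":-2,"ty":-1,"tz":83,"ax":0,"ay":0,"az":0}]' 70;python3 -m jog '[{"claw":0,"tx":0,"ty":0,"tz":-20,"ax":0,"ay":0,"az":0},{"claw":0,"tx":0,"ty":0,"tz":-60,"ax":0,"ay":0,"az":0},{"claw":0,"tx":0,"ty":0,"tz":-110,"ax":0,"ay":0,"az":0},{"claw":0,"tx":0,"ty":0,"tz":-140,"ax":0,"ay":0,"az":0},{"claw":0,"tx":0,"ty":0,"tz":-140,"ax":0,"ay":0,"az":0}]'
cat > tgt.py <<'E'
# TCP target so that rest-frame point x=a lies on the stud axis, underside h above the face
from board import *
from pathlib import Path
import json
off=json.loads(Path("off.json").read_text()) if Path("off.json").exists() else dict(u=-.0007,y=-.0495+.0,gx=0,gy=0,gz=.036+.002)
def pose(a,h):
    stud=ctr+(.02+off["u"])*U+off["y"]*Y
    Rm=np.c_[-Y*-1,U,-N]; Rm=np.c_[np.cross(U,-N),U,-N]   # tool x,y,z
    return stud+h*N-(a-off["gx"])*U+off["gy"]*Y+off["gz"]*N,Rm
if __name__=="__main__":
    import sys
    delta(*pose(float(sys.argv[1])/1000,float(sys.argv[2])/1000))
E
python3 tgt.py 40 60
```

```text
t: 3.7
position: [0.5283, -0.2327, 0.0399]
ee_rot: [3.139, 0.003, 1.783]
ft_force: [-2.1, -0.3, 6.4]
grip_width: 0.153
grasp_force: 69.8
t: 4.32
position: [0.5287, -0.2326, 0.1816]
ee_rot: [3.136, 0.005, 1.783]
ft_force: [0.5, -0.5, -2.8]
grip_width: 0.154
grasp_force: 68.8
d mm [277.6 151.5  23.3] turn [-0.343   0.0049  0.0013] t 4.33 pos [ 0.5287 -0.2326  0.1816] F [ 0.5 -0.5 -2.8] w 0.154 g 68.79374027252197
```

```bash
sed -i 's/gz=.036+.002/gz=.040/' tgt.py
python3 -m jog '[{"claw":0,"tx":50,"ty":0,"tz":-20,"ax":0,"ay":0,"az":0},{"claw":0,"tx":110,"ty":30,"tz":-20,"ax":-0.06,"ay":0,"az":0},{"claw":0,"tx":160,"ty":60,"tz":-20,"ax":-0.15,"ay":0,"az":0},{"claw":0,"tx":210,"ty":100,"tz":-20,"ax":-0.25,"ay":0,"az":0},{"claw":0,"tx":250,"ty":130,"tz":-10,"ax":-0.343,"ay":0.003,"az":0},{"claw":0,"tx":278,"ty":151,"tz":10,"ax":-0.343,"ay":0.005,"az":0},{"claw":0,"tx":278,"ty":151,"tz":21,"ax":-0.343,"ay":0.005,"az":0.001},{"claw":0,"tx":278,"ty":151,"tz":21,"ax":-0.343,"ay":0.005,"az":0.001}]'
python3 tgt.py 40 30
python3 - <<'E'
from board import *
c=vision.camera("top"); s=vision.camera("side")
pickle.dump((c,s,manip.state()),open("v1.pkl","wb"))
f=lambda i,k:cv2.resize(i,None,fx=k,fy=k,interpolation=cv2.INTER_CUBIC)[...,::-1]
p=ctr-.05*Y
u,v=map(int,project(c,p)[0]); a,b=map(int,project(s,p)[0]); print(u,v,a,b)
cv2.imwrite("pics/b1.png",np.hstack([f(c["img"][v-40:v+40,u-40:u+40],5),f(s["img"][b-40:b+40,a-40:a+40],5)]))
E
```

```text
t: 5.32
position: [0.6139, 0.0715, 0.1528]
ee_rot: [2.805, -0.006, 1.783]
ft_force: [0.9, 0.2, -1.9]
grip_width: 0.155
grasp_force: 69.1
d mm [-2.   6.2 24.6] turn [-0.0123 -0.0059 -0.0016] t 5.33 pos [0.6139 0.0715 0.1528] F [ 0.9  0.2 -1.9] w 0.155 g 69.14879322052002
230 136 202 199
```

View pics/b1.png

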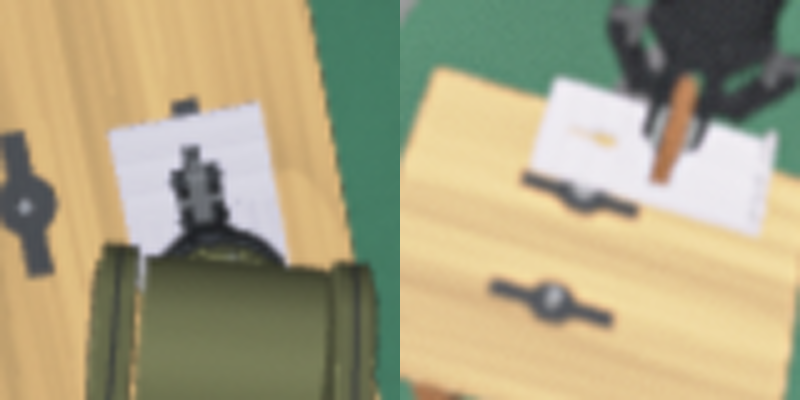

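The top view shows the plate's upper corners at crop (109, 132) and (259, 101), with a finger covering the keyhole. The side view shows the plate corners at (155, 77), (130, 165) and (362, 235), and the keyhole at about (195, 135).

```bash
cat > inhand.py <<'E'
from board import *
c,s,st=pickle.load(open("v1.pkl","rb"))
T=rot(st["ee_rot"]); p0=st["position"]
n=-T[:,2]; top=p0+T[:,2]*(.040-.005)
f=lambda x,y,u,v:(u-40+(x+.5)/5-.5,v-40+(y+.5)/5-.5)
def show(cam,uv,nm):
    w=onplane(cam,uv,n,n@top); q=(w-p0)@T*1000
    print(nm,"tool y (rest x):",q[:,1].round(1),"tool x (-rest y?):",q[:,0].round(1))
    return w
tc=[f(109,132,230,136),f(259,101,230,136)]
show(c,tc,"top corners UL,UR")
show(s,[f(555-400,77,202,199),f(530-400,165,202,199),f(762-400,235,202,199)],"side UR,UL,LL")
# bare stud from side in this picture and first: head centre crop guess
E
python3 inhand.py
python3 - <<'E'
from board import *
# plate outline fit: bright low-sat mask in top view, upper edge & sides by line fits
c,st0,st=pickle.load(open("v1.pkl","rb"))
for nm,cam in(("side",s),):
    pk=project(cam,ctr+.02*U-.05*Y+.0115*N)[0]; u,v=map(int,pk)
    g=cam["img"][v-12:v+13,u-14:u+15].astype(int).mean(2).astype(int); print(pk); print("\n".join("".join("%4d"%x for x in r) for r in g[::1]))
E
```

```text
top corners UL,UR tool y (rest x): [80.8 82.5] tool x (-rest y?): [ 41.5 -41.4]
side UR,UL,LL tool y (rest x): [ 81.8  81.  -75.5] tool x (-rest y?): [-41.6  45.   45. ]
[197.56269242 195.32512429]
 192 191 192 192 192 192 192 191 191 192 192 193 192 193 193 193 193 190 191 189 179 168 159 147 134 124 116 113 107
 191 189 191 191 191 189 189 191 190 190 190 190 191 190 190 190 191 191 193 195 190 189 188 179 163 154 142 131 120
 192 191 189 189 191 189 188 188 187 188 188 188 188 190 188 188 188 188 187 188 188 191 192 189 186 182 172 161 148
 192 191 192 190 190 191 189 188 188 187 186 185 184 186 185 185 185 185 185 186 185 187 189 191 191 191 190 187 182
 192 191 191 189 191 190 189 189 190 187 187 185 184 184 184 182 181 183 183 184 188 190 191 193 194 191 193 195 195
 193 194 191 191 191 189 190 189 190 188 188 187 185 185 185 183 181 182 180 184 189 193 195 196 196 197 195 198 197
 195 193 194 193 192 191 189 191 189 187 188 187 186 186 184 182 183 181 180 182 189 192 194 195 195 195 197 196 196
 197 197 195 195 196 193 192 192 191 189 188 188 188 186 185 185 183 182 182 182 18
[... 1322 characters left out ...]
183 183 183 183 182 184 186 186 189 189 191 193 190 186 178 171 168 176 186 192 189 181 169 155 143 139 160 190 195
 184 183 183 182 183 183 181 184 184 184 186 189 189 189 188 189 189 192 197 198 198 197 193 189 181 179 186 196 198
 185 184 186 184 184 183 181 179 180 180 181 183 185 186 188 190 191 192 192 196 196 197 197 198 195 193 196 196 199
 184 184 187 186 186 185 184 182 181 181 180 180 181 182 183 183 186 187 188 189 191 193 193 194 196 195 195 194 195
 183 183 182 183 185 185 186 185 184 183 182 181 180 179 180 181 181 182 184 185 187 187 189 191 191 191 192 192 192
 187 183 183 183 183 184 184 184 187 186 187 185 183 181 179 178 178 179 181 181 182 184 185 187 187 188 189 189 189
```

```bash
python3 - <<'E'
from board import *
for cam,uv in((s,(198.4,195.9)),(c,(229.09,130.73))):
    r=onplane(cam,[uv],N,ctr@N+.0115)[0]-ctr; print((r@U-.02)*1000,(r@Y+.05)*1000)
u,v=229,130
g=c["img"][v-14:v+15,u-8:u+9].astype(int).mean(2).astype(int);print("\n".join("".join("%4d"%x for x in r) for r in g))
E
python3 tgt.py 40 30; python3 tgt.py 40 14
```

```text
-3.2262252996198177 1.4449419270205697
-0.717409857034633 0.7343176094434176
 183 179 174 138 113  98  91  93 128 171 177 175 173 172 169 169 172
 183 180 174 117  85  80  80  83 111 168 177 176 174 171 169 169 171
 184 182 175 125  87  80  80  80  98 163 176 175 175 172 170 169 170
 185 182 177 136  92  79  80  79  91 145 173 176 174 172 170 168 170
 183 183 177 144  96  79  79  79  88 131 171 176 174 173 170 169 168
 184 183 179 164 106  80  79  79  86 125 170 177 174 173 170 167 168
 182 184 180 167 109  81  79  80  81 111 167 176 175 173 170 168 167
 182 185 181 170 121  86  79  79  77  96 162 175 174 173 171 168 167
 181 185 182 172 133  91  79  72  69  81 138 165 174 174 171 168 167
 178 184 184 175 131  90  82  78  78  78  89 122 160 171 172 169 167
 177 184 184 171 115  84  80  80  80  79  79  85 111 159 170 169 166
 175 182 177 138  94  81  81  86  88  84  80  79  85 124 158 168 166
 173 179 155 103  81  79  92 116 125 114  92  81  80  90 123 163 166
 172 178 157 100  80  85 125 154 158 154 123  91  80  85 122 164 167
 170 175 143  94  80  91 148 160 160 159 152 107  83  82 
[... 543 characters left out ...]
  97 161 173 171 169
 169 169 171 178 179 176 170 133  90  78  78  77  93 153 171 171 169
 168 169 171 177 178 176 172 137  91  78  78  78  84 128 167 172 169
 168 169 170 175 181 177 174 153  99  79  79  78  83 121 166 172 169
 168 169 169 174 178 176 176 168 108  79  78  78  81 108 164 172 169
 167 169 169 172 175 175 177 171 121  86  81  81  85 105 161 172 170
 167 169 169 171 174 175 177 173 138 105 112 113 119 133 164 171 170
d mm [-1.   3.6 26.9] turn [-0.0073 -0.0045 -0.0026] t 5.42 pos [0.6156 0.0709 0.1557] F [ 0.1 -0.4 -2.8] w 0.156 g 69.1467797756195
d mm [-1.1  3.8 42.9] turn [-0.0073 -0.0045 -0.0026] t 5.42 pos [0.6156 0.0709 0.1557] F [ 0.1 -0.4 -2.8] w 0.156 g 69.1467797756195
```

```bash
sed -i 's/u=-.0007,y=-.0495+.0/u=-.0012,y=-.0492/' tgt.py
cat >> tgt.py <<'E'
    st=manip.state(); T=rot(st["ee_rot"]); stud=pose(0,0)[0]
    d=st["position"]-stud
    print("now a=%.1f y=%.1f h=%.1f"%(-(d@U)*1e3,d@Y*1e3,d@N*1e3),"F(U,Y,N)",(np.array([U,Y,N])@st["ft_force"]).round(1),"M",st["moment"].round(2),"R err",R.from_matrix(T.T@pose(0,0)[1]).as_rotvec().round(4))
E
python3 tgt.py 40 16
```

```text
d mm [-0.7  3.2 40.9] turn [-0.0073 -0.0045 -0.0026] t 5.42 pos [0.6156 0.0709 0.1557] F [ 0.1 -0.4 -2.8] w 0.156 g 69.1467797756195
now a=42.9 y=0.6 h=56.9 F(U,Y,N) [-1.  -0.4 -2.6] M [-0.04  0.32  0.03] R err [-0.0073 -0.0045 -0.0026]
```

```bash
python3 -m jog '[{"claw":0,"tx":-0.7,"ty":3,"tz":20,"ax":-0.007,"ay":-0.004,"az":-0.003},{"claw":0,"tx":-0.7,"ty":3,"tz":35,"ax":-0.007,"ay":-0.004,"az":-0.003},{"claw":0,"tx":-0.7,"ty":3,"tz":40,"ax":-0.007,"ay":-0.004,"az":-0.003},{"claw":0,"tx":-0.7,"ty":3,"tz":40,"ax":-0.007,"ay":-0.004,"az":-0.003},{"claw":0,"tx":-0.7,"ty":3,"tz":40,"ax":-0.007,"ay":-0.004,"az":-0.003}]'; python3 tgt.py 40 12
python3 - <<'E'
from board import *
c=vision.camera("top"); s=vision.camera("side")
pickle.dump((c,s,manip.state()),open("v2.pkl","wb"))
f=lambda i,k:cv2.resize(i,None,fx=k,fy=k,interpolation=cv2.INTER_CUBIC)[...,::-1]
cv2.imwrite("pics/b2.png",np.hstack([f(c["img"][106:156,205:255],8),f(s["img"][175:225,172:222],8)]))
E
```

```text
t: 6.05
position: [0.6324, 0.0746, 0.1204]
ee_rot: [2.791, -0.0, 1.784]
ft_force: [0.9, -0.1, -2.9]
grip_width: 0.157
grasp_force: 69.1
d mm [-0.7 -1.2  5.9] turn [ 0.002  -0.0006  0.0014] t 6.05 pos [0.6324 0.0746 0.1204] F [ 0.9 -0.1 -2.9] w 0.157 g 69.06701445579529
now a=38.8 y=0.7 h=17.9 F(U,Y,N) [-0.2 -0.3 -3. ] M [-0.08  0.28  0.05] R err [ 0.002  -0.0006  0.0014]
```

View pics/b2.png

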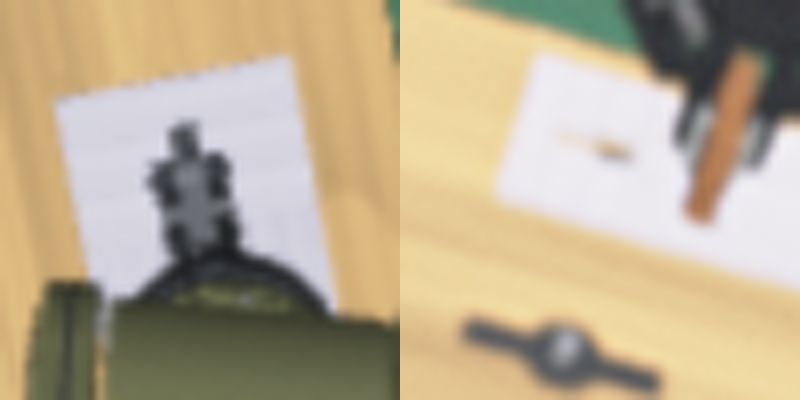

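The side view shows the dark disc and head through the keyhole at about (612, 152), so the hole is over the stud. Next I descend by feel.

```bash
python3 -m jog '[{"claw":0,"tx":-0.7,"ty":-1.2,"tz":3,"ax":0.002,"ay":0,"az":0.001},{"claw":0,"tx":-0.7,"ty":-1.2,"tz":5,"ax":0.002,"ay":0,"az":0.001},{"claw":0,"tx":-0.7,"ty":-1.2,"tz":6,"ax":0.002,"ay":0,"az":0.001},{"claw":0,"tx":-0.7,"ty":-1.2,"tz":7,"ax":0.002,"ay":0,"az":0.001},{"claw":0,"tx":-0.7,"ty":-1.2,"tz":7,"ax":0.002,"ay":0,"az":0.001}]'; python3 tgt.py 40 12
python3 -m jog '[{"claw":0,"tx":0,"ty":0,"tz":1,"ax":0,"ay":0,"az":0},{"claw":0,"tx":0,"ty":0,"tz":1,"ax":0,"ay":0,"az":0}]'; python3 tgt.py 40 12
```

```text
t: 6.78
position: [0.6334, 0.0743, 0.1125]
ee_rot: [2.794, -0.001, 1.783]
ft_force: [1.1, -0.4, -4.2]
grip_width: 0.152
grasp_force: 69.1
d mm [-0.2  0.6 -1.8] turn [-0.0012 -0.0009  0.0005] t 6.78 pos [0.6334 0.0743 0.1125] F [ 1.1 -0.4 -4.2] w 0.152 g 69.06771183013916
now a=40.6 y=0.2 h=10.2 F(U,Y,N) [-0.5 -0.7 -4.3] M [-0.08  0.33  0.03] R err [-0.0012 -0.0009  0.0005]
t: 7.02
position: [0.6338, 0.0743, 0.1117]
ee_rot: [2.794, -0.001, 1.783]
ft_force: [-0.0, 0.7, -3.4]
grip_width: 0.155
grasp_force: 69.1
d mm [-0.1  0.6 -2.8] turn [-0.0012 -0.0008  0.0005] t 7.03 pos [0.6338 0.0743 0.1117] F [-0.   0.7 -3.4] w 0.155 g 69.06888127326965
now a=40.6 y=0.1 h=9.2 F(U,Y,N) [-1.   0.7 -3.2] M [-0.08  0.34 -0.03] R err [-0.0012 -0.0008  0.0005]
```

```bash
for i in 1 2 3; do python3 -m jog '[{"claw":0,"tx":0,"ty":0,"tz":1,"ax":0,"ay":0,"az":0},{"claw":0,"tx":0,"ty":0,"tz":1,"ax":0,"ay":0,"az":0}]' >/dev/null; python3 tgt.py 40 12|tail -1;done
```

```text
now a=40.7 y=0.1 h=8.2 F(U,Y,N) [-0.8 -0.8 -2.1] M [-0.12  0.35 -0.05] R err [-0.0012 -0.0009  0.0005]
now a=40.6 y=0.1 h=7.2 F(U,Y,N) [-0.6  0.6 -2.7] M [-0.09  0.3   0.01] R err [-0.0012 -0.0009  0.0005]
now a=40.7 y=0.1 h=6.2 F(U,Y,N) [-0.5  1.2 -2.7] M [ 0.    0.37 -0.01] R err [-0.0012 -0.0009  0.0005]
```

```bash
for i in 1 2 3 4; do python3 -m jog '[{"claw":0,"tx":0,"ty":0,"tz":0.6,"ax":0,"ay":0,"az":0},{"claw":0,"tx":0,"ty":0,"tz":0.6,"ax":0,"ay":0,"az":0}]' >/dev/null; python3 tgt.py 40 12|tail -1;done
```

```text
now a=40.6 y=0.1 h=5.6 F(U,Y,N) [-1.4 -0.4 -3. ] M [-0.04  0.36 -0.02] R err [-0.0011 -0.0008  0.0005]
now a=40.7 y=0.2 h=5.0 F(U,Y,N) [-0.8  1.  -3.8] M [-0.11  0.38 -0.  ] R err [-0.0012 -0.0009  0.0005]
now a=40.6 y=0.2 h=4.6 F(U,Y,N) [-2.7  0.  -0.6] M [-0.08  0.52  0.03] R err [-0.0013 -0.0009  0.0005]
now a=40.5 y=0.1 h=4.0 F(U,Y,N) [-2.5 -0.6  0.8] M [-0.05  0.51  0.02] R err [-0.0011 -0.0008  0.0005]
```

```bash
for i in 1 2 3; do python3 -m jog '[{"claw":0,"tx":0,"ty":0,"tz":0.7,"ax":0,"ay":0,"az":0},{"claw":0,"tx":0,"ty":0,"tz":0.7,"ax":0,"ay":0,"az":0}]' >/dev/null; python3 tgt.py 40 12|tail -1;done
```

```text
now a=40.5 y=0.1 h=3.2 F(U,Y,N) [-2.2  0.5  1.1] M [-0.1   0.61 -0.02] R err [-0.001  -0.0008  0.0005]
now a=40.5 y=0.1 h=2.5 F(U,Y,N) [-2.4  0.8  3.4] M [-0.09  0.6   0.02] R err [-0.001  -0.0008  0.0005]
now a=40.5 y=0.1 h=1.9 F(U,Y,N) [-3.6  0.6  3.5] M [-0.11  0.57 -0.05] R err [-0.001  -0.0008  0.0006]
```

```bash
python3 -m jog '[{"claw":0,"tx":0,"ty":0,"tz":0.6,"ax":0,"ay":0,"az":0},{"claw":0,"tx":0,"ty":0,"tz":0.6,"ax":0,"ay":0,"az":0}]' >/dev/null; python3 tgt.py 40 12|tail -1
for i in 1 2 3; do python3 -m jog '[{"claw":0,"tx":0,"ty":-1,"tz":0,"ax":0,"ay":0,"az":0},{"claw":0,"tx":0,"ty":-2,"tz":0,"ax":0,"ay":0,"az":0}]' >/dev/null; python3 tgt.py 40 12|tail -1;done
```

```text
now a=40.5 y=0.2 h=1.3 F(U,Y,N) [-3.6  0.8  4.1] M [-0.11  0.62  0.02] R err [-0.0011 -0.0009  0.0005]
now a=40.8 y=0.1 h=2.0 F(U,Y,N) [0.8 1.9 3.5] M [ 0.31 -0.27  0.15] R err [ 0.0031 -0.0005  0.0004]
now a=42.9 y=-0.2 h=2.0 F(U,Y,N) [ 2.1 -0.1  3.7] M [ 0.13 -0.44  0.06] R err [0.0025 0.     0.0006]
now a=45.9 y=-0.1 h=1.5 F(U,Y,N) [ 2.  -1.3  4. ] M [ 0.01 -0.55 -0.  ] R err [ 0.0005 -0.0003  0.0004]
```

```bash
for i in 1 2 3; do python3 -m jog '[{"claw":0,"tx":0,"ty":-1,"tz":0,"ax":0,"ay":0,"az":0},{"claw":0,"tx":0,"ty":-2,"tz":0,"ax":0,"ay":0,"az":0},{"claw":0,"tx":0,"ty":-3,"tz":0,"ax":0,"ay":0,"az":0},{"claw":0,"tx":0,"ty":-4,"tz":0,"ax":0,"ay":0,"az":0}]' >/dev/null; python3 tgt.py 40 12|tail -1;done
```

```text
now a=50.5 y=0.1 h=1.3 F(U,Y,N) [3.  0.1 3.5] M [ 0.06 -0.72 -0.03] R err [-0.0008 -0.0007  0.0005]
now a=54.7 y=0.2 h=1.2 F(U,Y,N) [ 2.  -0.   4.2] M [ 0.09 -0.76 -0.  ] R err [-0.001  -0.0009  0.0005]
now a=58.7 y=0.1 h=1.2 F(U,Y,N) [3.4 0.5 3.7] M [ 0.15 -0.74 -0.07] R err [-0.0011 -0.0008  0.0005]
```

```bash
for i in 1 2 3 4; do python3 -m jog '[{"claw":0,"tx":0,"ty":-0.5,"tz":0,"ax":0,"ay":0,"az":0},{"claw":0,"tx":0,"ty":-1,"tz":0,"ax":0,"ay":0,"az":0}]' >/dev/null; python3 tgt.py 40 12|tail -1;done
```

```text
now a=59.6 y=0.1 h=1.2 F(U,Y,N) [3.2 0.4 3.7] M [ 0.15 -0.75 -0.03] R err [-0.0011 -0.0008  0.0005]
now a=60.6 y=0.1 h=1.2 F(U,Y,N) [3.2 0.2 4.9] M [ 0.12 -0.71  0.01] R err [-0.0011 -0.0009  0.0005]
now a=61.6 y=0.1 h=1.2 F(U,Y,N) [3.1 0.3 3.5] M [ 0.08 -0.69 -0.01] R err [-0.0011 -0.0008  0.0005]
now a=62.6 y=0.1 h=1.2 F(U,Y,N) [2.8 0.8 4.3] M [ 0.13 -0.78 -0.05] R err [-0.0011 -0.0008  0.0005]
```

```bash
for i in 1 2 3 4; do python3 -m jog '[{"claw":0,"tx":0,"ty":-0.3,"tz":0,"ax":0,"ay":0,"az":0},{"claw":0,"tx":0,"ty":-0.5,"tz":0,"ax":0,"ay":0,"az":0}]' >/dev/null; python3 tgt.py 40 12|tail -1;done
```

```text
now a=63.1 y=0.1 h=1.2 F(U,Y,N) [2.9 0.1 3.3] M [ 0.15 -0.75  0.01] R err [-0.0011 -0.0009  0.0004]
now a=63.6 y=0.1 h=1.2 F(U,Y,N) [ 2.1 -0.1  3.6] M [ 0.16 -0.75 -0.03] R err [-0.0011 -0.0008  0.0005]
now a=64.1 y=0.1 h=1.2 F(U,Y,N) [3.2 0.4 3.8] M [ 0.16 -0.76 -0.03] R err [-0.001  -0.0008  0.0005]
now a=64.3 y=0.1 h=1.3 F(U,Y,N) [5.1 0.3 3.7] M [ 0.19 -0.9   0.03] R err [-0.0003 -0.0007  0.0004]
```

```bash
for i in 1 2; do python3 -m jog '[{"claw":0,"tx":0,"ty":-0.3,"tz":0,"ax":0,"ay":0,"az":0},{"claw":0,"tx":0,"ty":-0.4,"tz":0,"ax":0,"ay":0,"az":0},{"claw":0,"tx":0,"ty":-0.4,"tz":0,"ax":0,"ay":0,"az":0}]' >/dev/null; python3 tgt.py 40 12|tail -1;done
```

```text
now a=64.4 y=0.1 h=1.4 F(U,Y,N) [6.7 1.  1.1] M [ 0.28 -1.21  0.08] R err [ 0.0002 -0.0007  0.0005]
now a=64.5 y=0.1 h=1.5 F(U,Y,N) [ 6.5 -0.   0.6] M [ 0.29 -1.3   0.05] R err [ 0.0009 -0.0006  0.0004]
```

```bash
python3 -m jog '[{"claw":40,"tx":0,"ty":0,"tz":0,"ax":0,"ay":0,"az":0},{"claw":40,"tx":0,"ty":0,"tz":0,"ax":0,"ay":0,"az":0},{"claw":40,"tx":0,"ty":0,"tz":0,"ax":0,"ay":0,"az":0},{"claw":40,"tx":0,"ty":0,"tz":0,"ax":0,"ay":0,"az":0},{"claw":40,"tx":0,"ty":0,"tz":0,"ax":0,"ay":0,"az":0}]' 20; python3 tgt.py 40 12|tail -1
python3 -m jog '[{"claw":40,"tx":0,"ty":0,"tz":-15,"ax":0,"ay":0,"az":0},{"claw":40,"tx":0,"ty":0,"tz":-40,"ax":0,"ay":0,"az":0},{"claw":40,"tx":0,"ty":0,"tz":-90,"ax":0,"ay":0,"az":0},{"claw":40,"tx":0,"ty":0,"tz":-140,"ax":0,"ay":0,"az":0},{"claw":40,"tx":0,"ty":0,"tz":-190,"ax":0,"ay":0,"az":0},{"claw":40,"tx":0,"ty":-40,"tz":-230,"ax":0,"ay":0,"az":0},{"claw":40,"tx":0,"ty":-90,"tz":-230,"ax":0,"ay":0,"az":0},{"claw":40,"tx":0,"ty":-90,"tz":-230,"ax":0,"ay":0,"az":0},{"claw":40,"tx":0,"ty":-90,"tz":-230,"ax":0,"ay":0,"az":0}]'
python3 - <<'E'
from board import *
c=vision.camera("top"); s=vision.camera("side")
f=lambda i,k:cv2.resize(i,None,fx=k,fy=k,interpolation=cv2.INTER_CUBIC)[...,::-1]
cv2.imwrite("pics/e1.png",np.hstack([f(c["img"][100:180,195:275],5),f(s["img"][160:240,172:252],5)]))
E
```

```text
t: 15.4
position: [0.6134, 0.07, 0.0954]
ee_rot: [2.794, -0.001, 1.783]
ft_force: [-0.7, -0.1, -1.5]
grip_width: 0.469
grasp_force: 0.0
now a=65.7 y=0.2 h=1.1 F(U,Y,N) [-1.1  0.  -1.2] M [-0.05  0.21  0.02] R err [-0.0017 -0.0009  0.0005]
t: 16.52
position: [0.4546, 0.0355, 0.2825]
ee_rot: [2.791, 0.0, 1.783]
ft_force: [0.5, 0.3, 0.1]
grip_width: 0.472
grasp_force: 0.0
```

View pics/e1.png

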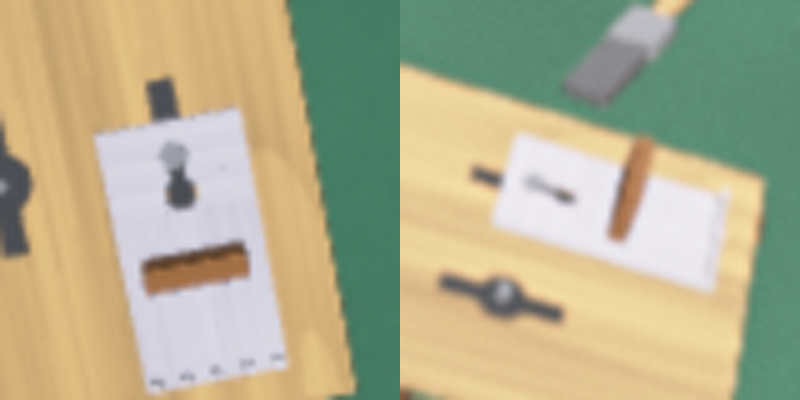

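The head now sits over the slot at (174, 155), with the entry hole below it at (180, 192). The grip is free and the plate looks straight. I'll check the seating numerically.

```bash
python3 - <<'E'
from board import *
f=lambda x,y:(195+(x+.5)/5-.5,100+(y+.5)/5-.5)
k=ctr@N
e=lambda p,h:[((q-ctr)@U*1e3,(q-ctr)@Y*1e3) for q in onplane(c,p,N,k+h)]
print("corners UL UR LL LR",np.round(e([f(95,135),f(241,107),f(149,394),f(288,368)],.006),1))
print("head",np.round(e([f(174,155)],.0115),1),"hole",np.round(e([f(180,192)],.004),1))
s=manip.state();print(s["ft_force"],abs(s["qd"]).max())
E
```

```text
corners UL UR LL LR [[  38.4   -8.3]
 [  38.6  -92.9]
 [-115.5   -8.8]
 [-116.   -91.9]]
head [[ 19.5 -50.2]] hole [[ -2.8 -49.5]]
[-0.06505286  0.43171409 -0.02335117] 0.017127335566215724
```

```bash
python3 -c "
from station import workorder
print(workorder.hand_in())"
```

```text
the job is handed in; nothing more can be done
None
```

The brush rest is hanging on the headed stud, fully home behind the head by my measurements (about 22 mm past the entry hole, straight to within 1°) and released; I handed in the job but got no verdict back.

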